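Tip a heel blank onto the rasping bed and seat it

ROBOT

A 6-joint arm with a two-finger parallel gripper is mounted at the origin on the work surface. World frame = base frame: x ahead of the robot, y to its left, z up, the work surface at z = 0. Lengths are in m, angles in rad, forces in N, time in s.
With the tool pointing down it reaches from about 0.35 to 0.775 m from the base axis. Payload 7.3 kg.
Tool frame: the origin (TCP) lies at the very end of the fingers, on their centre line; the grasp point (between the pads) lies 19 mm behind it; z points along the fingers, y is the direction in which the jaws open and shut (so a half turn about z gives the same grasp; the last joint's range is limited). The gripper opens to 92 mm and grips with 3 to 60 N. Pads are 19 mm wide; open, the fingers measure 130 mm over their backs; the gripper's body (75 mm by 190 mm) begins 47 mm behind the grasp point.
Start: joints at [-0.146, 0.342, 1.524, -0, 1.275, -0.146], TCP at [0.525, 0, 0.227] pointing down, gripper open.
Joint ranges: [-2.53, 2.53], [-0.77, 2.02], [0.04, 2.7], [-1, 4.14], [0.28, 2.66], [-3.11, 3.11]. Speed limits (rad/s): [2.57, 2.57, 3.14, 3.14, 3.14, 3.14].

INTERFACE

Orientations are given as [roll, pitch, yaw] about the fixed x, y, z axes, in that order (R = Rz(yaw) Ry(pitch) Rx(roll)).
In Python, from cell import observe, read_camera, camera_info, hand_in gives the robot as it stands.
- The arm moves only by the tool jog_arm, never from a script. Its argument "rows" is one flat list of numbers, 5 for each row, row after row: the finger opening in mm, from 0 to 91.8, then the shift along the tool's x, y, z in mm, then the turn about the tool's z in degrees. In form: [gripper, tx, ty, tz, roll, gripper, tx, ty, tz, roll, ...]. A call has 1 to 20 rows; each row shifts and turns the commanded pose from where the row before left it, along the tool's axes as they then stand; what a row does not reach is not made up. A row lasts 1/10 s, in which the tool goes at most 50 mm and 8.59 degrees, less where a joint would pass 70% of its speed; a pose out of reach is approached as far as the arm can. A call with a gripper value outside its range is refused whole. The fingers move at their own pace and stop on an object; "grip_force" is the grip in N (left out, the last holds). Time passes only in rows, so rows that do not move let the fingers close. It gives the time, the measured TCP pose, the force and the opening at its end, in the units of the state.
- observe(): the state, without advancing time (a new reading comes with each control period).
- read_camera(name): name is "scene" or "side" or "wrist"; returns (picture, depth): 480x640x3 uint8, red, green, blue; 480x640 float32, m along the optical axis (not along the pixel's ray), 0 where there is no reading.
- camera_info(name): a dict with "fx", "fy", "cx", "cy" (pixels), "extrinsics" (4x4, takes a point from camera to world coordinates); the wrist camera has in their place "tool_from_camera" (4x4, takes a point from camera to tool coordinates, whose origin is the TCP and whose axes are the flange's). Camera axes: x right, y up, looking along -z (the intrinsics and any distortion apply to the point x, -y, -z); pixel columns grow to the right and rows downward; lengths in m; the calibration is good to about 2 mm. A picture is of the moment at which its call begins: read the wrist's pose just before it. camera_info takes no time and is no camera call.
- hand_in(): hands the job in, once; it reports no verdict.
The state is a dict: "time": time; "qpos": joint angles; "qvel": joint speeds; "joint_efforts": joint torques, N m; "tool_pos": TCP position; "tool_rot": TCP orientation; "contact_force": force on the tool from outside, world axes, zero at the start; "torque": the same for the moment, N m; "opening": finger opening in m.
Only numpy, scipy, OpenCV 4.12 (cv2) and the standard library are available. Lean on these libraries where they do the work, as an engineer would, in place of code of your own. Each camera call takes 0.05 s, during which the arm holds its last target. There are 200 camera calls.

TASK

Get the striped wooden heel blank ready for rasping: push it low down until its foot is pressed square against the brass front edge of the cork bed and hold it there a moment, then push near its top so that it tips over that edge onto its side on the cork. Slide it along the bed until its end is snug and square against the green fence, hold it there with about 10 N for half a second, and let go. Never press with more than 30 N, never lift the blank, keep its whole width on the bed, and leave the jar, tin and brush alone.

Things in the scene. Friction and masses are not known exactly. Their poses are not given: they have to be found in the camera images.
- blank_mid (a point): Centre of the heel blank: loose block of glued boards, striped light and dark, 70 (own x) x 90 (own y) x 110 mm (own z), 0.3 to 0.6 kg. Stands on the bench, 25 to 55 mm before the bed, own x roughly towards it, centre 55 mm up. Leaning over the bed's edge it balances at about 38 degrees, then falls. Lying on the bed its centre is 45 mm up, own z towards the fence, foot overhanging the edge 10 to 35 mm.
- bed: The rasping bed, a fixed cork-lined board with a brass front edge, 190 mm long (own x), 140 mm wide (own y), 10 mm high. Its origin is at bench level in the middle of the foot of the front edge (the low stop); own x points from that edge along the bed towards the fence, z up. A blank that meets the edge crooked can wedge there; pushing its lagging side squares it.
- fence: The green fence across the far part of the bed, screwed fast, 18 mm thick, 130 mm wide, reaching from 10 to 55 mm above the bench (with two brass screw heads on top, to 67 mm). Its origin is at bench level in the middle of the face that looks back at the front edge; own x as the bed's. The face is 125 to 145 mm from the front edge.
- cream_jar: White ceramic cream jar with dark lid, bystander, 60 mm across, 55 mm high, loose, origin at the centre of its underside.
- glue_tin: Yellow glue tin with paper label, bystander, 66 mm across, 75 mm high, loose, origin at the centre of its underside.
- shoe_brush: Shoe brush lying bristles down, bystander, 130 x 42 x 34 mm, loose, origin at the centre of its underside, own x along its length.

How it is judged:
By the outcome, as a careful person would: the job done as asked, in the order asked, and still so for the second after the job is handed in, with the robot touching nothing.
It also fails if it takes over 70 s, if anything falls off the work surface, if the arm or the gripper's body presses on something with over 40 N, if the wrist force passes 120 N, or if a joint passes its speed limit or range.

## Working session

There is one attempt and no reset: what is moved stays moved. The work goes in short steps, Python scripts to look and compute and a tool call to move; the robot and the scene stay as the last step left them, time stands still between calls to the robot, and variables do not carry over. Pictures are saved under pics/ and viewed, about 8 in all and at most 12, crops included, and the job is handed in when it is done.

Besides the shell and the picture viewer there is one more tool, called after "Call:" by a JSON object that holds its "method" and its "body". jog_arm: Moves the arm, as the interface text tells. Its arguments: {"type":"object","properties":{"rows":{"type":"array","items":{"type":"number"}},"grip_force":{"type":"number"}},"required":["rows"]}

```bash
mkdir -p pics; ls; cat > h.py <<'E'
import numpy as np, cv2
from cell import *
def cam(name):
    s=observe(); im,d=read_camera(name); i=camera_info(name)
    if name=="wrist":
        from scipy.spatial.transform import Rotation as R
        T=np.eye(4); T[:3,:3]=R.from_euler('xyz',s['tool_rot']).as_matrix(); T[:3,3]=s['tool_pos']
        E=T@np.array(i['tool_from_camera'])
    else: E=np.array(i['extrinsics'])
    v,u=np.mgrid[:480,:640]
    K=np.array([[i['fx'],0,i['cx']],[0,i['fy'],i['cy']],[0,0,1]])
    dist=i.get('distortion',None)
    if dist is not None and np.any(dist):
        p=cv2.undistortPoints(np.stack([u,v],-1).reshape(-1,1,2).astype(float),K,np.array(dist,float)).reshape(480,640,2)
        x,y=p[...,0],p[...,1]
    else: x=(u-i['cx'])/i['fx'];y=(v-i['cy'])/i['fy']
    P=np.stack([x*d,-y*d,-d],-1)@E[:3,:3].T+E[:3,3]
    P[d==0]=np.nan
    return im,d,P
def save(n,im): cv2.imwrite('pics/'+n+'.png',im[...,::-1])
E
python3 - <<'E'
from h import *
print(observe())
for n in("scene","side"):
    im,d,P=cam(n); save(n+'0',im); np.savez('/tmp/'+n+'0.npz',im=im,P=P); print({k:v for k,v in camera_info(n).items()})
im,d,P=cam("wrist"); save('wrist0',im);np.savez('/tmp/wrist0.npz',im=im,P=P); print(camera_info("wrist"))
E
```

```text
pics
{'time': 0.0, 'qpos': array([-1.46025339e-01,  3.42765551e-01,  1.52501325e+00,  5.99556277e-06,
        1.27536696e+00, -1.45998607e-01]), 'qvel': array([-5.46994138e-04, -7.30189085e-05,  6.05294732e-04, -1.72333682e-03,
        1.14370729e-03,  6.28979129e-04]), 'joint_efforts': array([ 7.61924657e-04, -4.31245601e+01, -2.44219762e+01,  7.17750052e-02,
        5.59406646e-02, -1.04314388e-04]), 'tool_pos': array([5.24604573e-01, 6.89558628e-05, 2.26024037e-01]), 'tool_rot': array([-3.14005691e+00, -2.31618196e-04,  1.57076767e+00]), 'contact_force': array([-1.43040237,  0.26941434, -0.44837294]), 'torque': array([-0.01934568,  0.01514521, -0.00254926]), 'opening': 0.09230118061720623}
{'fx': 487.2061598084279, 'fy': 487.2061598084279, 'cx': 325.5101915667767, 'cy': 239.7700884237098, 'extrinsics': array([[ 0.41032247, -0.75272679,  0.51481827,  0.9454773 ],
       [ 0.91187467,  0.33187802, -0.24153997, -0.15813513],
       [ 0.01095674,  0.56855902,  0.8225695 ,  0.64890211],
       [ 0.        ,  0.        ,  0.        ,  1.        ]])}
{'fx': 534.3240042617941, 'fy': 534.3240042617941, 'cx': 308.8557470644018, 'cy': 244.1014740539742, 'extrinsics': array([[-0.65594702,  0.42057647, -0.62677663,  0.08489061],
       [-0.75480491, -0.3674146 ,  0.5433931 ,  0.44843979],
       [-0.00174853,  0.82953116,  0.5584577 ,  0.49448596],
       [ 0.        ,  0.        ,  0.        ,  1.        ]])}
{'fx': 346.44749828448863, 'fy': 346.44749828448863, 'cx': 325.1426948503257, 'cy': 239.03451542378218, 'tool_from_camera': array([[ 1.10920954e-03,  9.56289410e-01,  2.92419789e-01,
         7.86132374e-02],
       [ 9.99999234e-01, -9.00356878e-04, -8.48803501e-04,
         1.15681107e-04],
       [-5.48419631e-04,  2.92420507e-01, -9.56289677e-01,
        -1.57994615e-01],
       [ 0.00000000e+00,  0.00000000e+00,  0.00000000e+00,
         1.00000000e+00]])}
```

```bash
python3 - <<'E'
import cv2,numpy as np
a=cv2.imread('pics/scene0.png');b=cv2.imread('pics/side0.png')
cv2.imwrite('pics/s0.png',np.vstack([cv2.resize(a,(400,300)),cv2.resize(b,(400,300))]))
E
```

```text
(no output)
```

View pics/scene0.png

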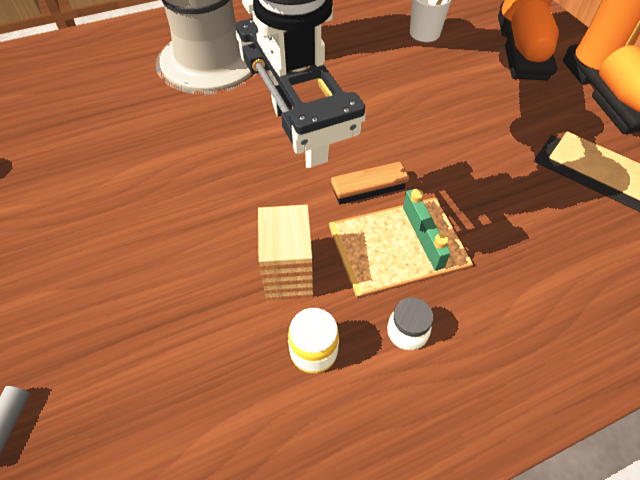

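View pics/side0.png

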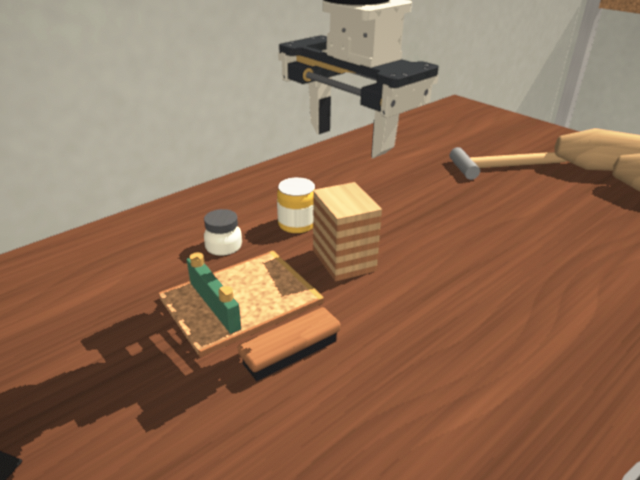

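The scene picture shows the blank at about (285,250), the bed at (400,245), the green fence at (425,230), the tin at (313,340), the jar at (410,325) and the brush at (370,182). The bed runs roughly towards world +y. Next I'll measure.

```bash
cat > m.py <<'E'
from h import *
def pts(names,k):
    A=[];C=[]
    for n in names:
        z=np.load(f'/tmp/{n}{k}.npz'); A.append(z['P'].reshape(-1,3)); C.append(z['im'].reshape(-1,3))
    return np.vstack(A),np.vstack(C).astype(int)
def rect(Q,name):
    Q=Q[:,:2]*1000
    c,wh,a=cv2.minAreaRect(Q.astype(np.float32)); print(name,len(Q),'c',np.round(c,1),'wh',np.round(wh,1),'ang',round(a,2))
if __name__=="__main__":
  for n in("scene","side","wrist"):
    P,C=pts([n],0); x,y,z=P.T; r,g,b=C.T
    box=(x>.3)&(x<.85)&(y>-.35)&(y<.4)
    print(n,'bench z',np.nanmedian(z[box&(z<.006)&(z>-.01)]))
    top=box&(abs(z-.11)<.006)&(x>.4)&(r>g)&(g>b+20); 
    if top.sum(): rect(P[top],'blanktop'); print(np.median(z[top]))
    gr=box&(g>r+20)&(z>.012)&(z<.06); 
    if gr.sum():
        rect(P[gr],'fence all')
        t=gr&(abs(z-.055)<.004); 
        if t.sum(): rect(P[t],'fence top')
    bt=box&(abs(z-.010)<.003)&(r>90)
    lab=np.zeros((480,640),np.uint8); lab.reshape(-1)[bt]=1
    lab=cv2.morphologyEx(lab,cv2.MORPH_OPEN,np.ones((3,3)))
    nn,L,S,_=cv2.connectedComponentsWithStats(lab)
    for k in range(1,nn):
        if S[k,4]>300: rect(P[(L==k).reshape(-1)],'bedtop')
    for lo,hi,nm in((.02,.036,'h28'),(.05,.058,'h55'),(.07,.078,'h75')):
        lab=(box&(z>lo)&(z<hi)).reshape(480,640).astype(np.uint8)
        nn,L,S,_=cv2.connectedComponentsWithStats(lab)
        for k in range(1,nn):
            if S[k,4]>150: rect(P[(L==k).reshape(-1)],nm)
E
python3 m.py
```

```text
scene bench z -0.0006998455582535312
blanktop 2766 c [572.1 -46.3] wh [69.7 92.4] ang 70.71
0.1091901255566215
fence all 1391 c [602.5 173.4] wh [ 19.4 131.1] ang 83.27
fence top 550 c [602.2 173.7] wh [ 18.3 130.5] ang 82.46
bedtop 1164 c [613.1 214.4] wh [ 60.7 149.1] ang 65.63
bedtop 5865 c [593.1 103.5] wh [129.3 142.1] ang 82.82
h28 1652 c [472.1 144.6] wh [128.9  44.5] ang 82.99
h28 355 c [602.2 165.6] wh [130.9  18.1] ang 0.27
h28 261 c [614.4 -61.1] wh [69.5  3.1] ang 70.61
h28 394 c [739.7  66.3] wh [58.9 37.1] ang 43.27
h28 199 c [725.6 -68.9] wh [63.2 23.5] ang 67.74
h55 660 c [602.2 173.7] wh [ 18.6 130.6] ang 82.78
h55 1126 c [731.6  74.5] wh [51.3 52.8] ang 57.14
h75 158 c [614.2 -61.4] wh [68.5  3.2] ang 70.31
h75 1630 c [704.9 -60.6] wh [59.2 59.6] ang 24.13
side bench z -0.00010947287090298796
blanktop 1641 c [569.7 -43.5] wh [71.2 92.8] ang 71.06
0.10969645375641679
fence all 1383 c [597.6 177.6] wh [ 18.3 129.8] ang 82.7
fence top 551 c [598.2 177.7] wh [ 18.2 128.5] ang 82.15
bedtop 7166 c [594.8 136.4] wh [190.8 143.9] ang 82.62
h28 283 c [688.5 -39.3] wh [62.  2
[... 596 characters left out ...]
.8 173.8] wh [ 18.3 128.4] ang 82.92
fence top 2339 c [600.8 173.8] wh [ 18.3 128.4] ang 82.94
bedtop 18805 c [594.  114.4] wh [150.9 141. ] ang 82.93
h28 6005 c [469.1 138.2] wh [115.6  42.6] ang 83.44
h28 751 c [600.1 165.5] wh [  1.7 129.4] ang 82.77
h28 889 c [719.4  75. ] wh [58.7 37.8] ang 89.95
h28 342 c [563. -20.] wh [112.7  54.3] ang 18.3
h28 419 c [688.2 -46.6] wh [64.5 25.9] ang 49.32
h55 2896 c [601.1 174.2] wh [ 19.  129.9] ang 82.65
h55 2843 c [730.1  75.5] wh [53.2 52.1] ang 39.01
h55 243 c [562.2 -20.5] wh [113.5  55.1] ang 18.89
h55 257 c [686.  -47.2] wh [61.5 22.2] ang 54.24
h75 278 c [562.9 -19.9] wh [113.   54.5] ang 18.45
h75 2373 c [702.  -55.9] wh [60. 52.] ang 21.17
```

View pics/wrist0.png

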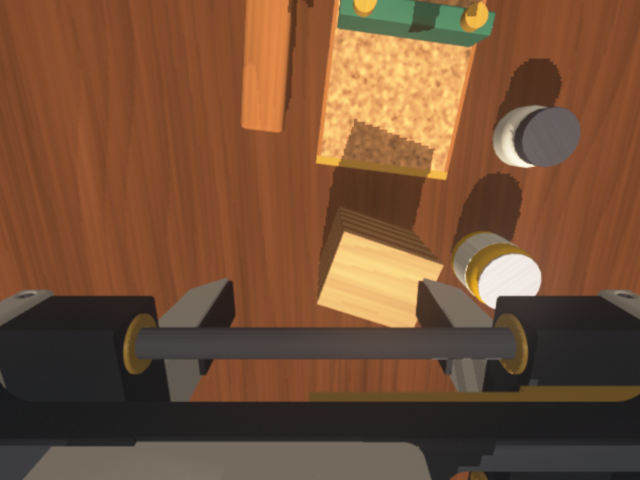

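The wrist view has the blank at (380,275), the brass edge at about (380,167) and the fence at (415,20).

The three cameras agree within about 3 mm:

| Item | Measured |
|---|---|
| Bed heading | 82.8° |
| Middle of front edge | about (584.5, 39.3) mm |
| Fence face | about 127 mm from the edge |
| Blank centre | (571.3, -45.5), heading 70.7°, so 12° crooked |

I'll push with the two fingers spread 50 mm and square to the bed. The tip has to stay at 46 mm or higher so the gripper body clears the 110 mm top of the blank.

Call:
{"method": "jog_arm", "body": {"rows": [50,0,0,0,3.6,50,0,0,0,3.6,50,-19,8.8,0,0,50,-19,8.8,0,0,50,-19,8.8,0,0,50,-19,8.8,0,0,50,-19,8.8,0,0,50,-19,8.8,0,0,50,0,0,20,0,50,0,0,20,0,50,0,0,20,0,50,0,0,20,0,50,0,0,0,0,50,0,0,0,0], "grip_force": 20}}

```text
time: 1.55
tool_pos: [0.5632, -0.1199, 0.1469]
tool_rot: [-3.141, -0.0, 1.445]
contact_force: [-0.3, 0.6, 0.1]
opening: 0.0501
```

Call:
{"method": "jog_arm", "body": {"rows": [50,0,0,20,0,50,0,0,20,0,50,0,0,20,0,50,0,0,20,0,50,0,0,15,0,50,0,0,5,0,50,0,0,0,0,50,5,0,0,0,50,5,0,0,0,50,4,0,0,0,50,0,0,0,0,50,0,0,0,0]}}

```text
time: 2.75
tool_pos: [0.565, -0.1056, 0.047]
tool_rot: [3.141, 0.0, 1.446]
contact_force: [0.2, 0.2, 0.4]
opening: 0.0498
```

Call:
{"method": "jog_arm", "body": {"rows": [50,3,0,0,0,50,3,0,0,0,50,2,0,0,0,50,2,0,0,0,50,2,0,0,0,50,2,0,0,0,50,2,0,0,0,50,2,0,0,0,50,2,0,0,0,50,2,0,0,0,50,2,0,0,0,50,2,0,0,0,50,2,0,0,0,50,2,0,0,0,50,2,0,0,0,50,2,0,0,0,50,2,0,0,0,50,2,0,0,0,50,2,0,0,0,50,2,0,0,0]}}

```text
time: 4.75
tool_pos: [0.5702, -0.0641, 0.0469]
tool_rot: [3.141, 0.0, 1.445]
contact_force: [-1.1, -4.0, 4.0]
opening: 0.0496
```

```bash
cat > look.py <<'E'
import sys
from h import *
k=sys.argv[1]
u=np.array([np.cos(np.radians(82.8)),np.sin(np.radians(82.8))]);n=np.array([-u[1],u[0]]);F=np.array([584.5,39.3])
s=observe(); t=s['tool_pos'][:2]*1000-F
print('tool u,lat',np.round([t@u,t@n],1),'z',round(s['tool_pos'][2]*1000,1),'Fu,lat',np.round([s['contact_force'][:2]@u,s['contact_force'][:2]@n],2),'t',s['time'])
ims=[]
for c in ("scene","side"):
    im,d,P=cam(c); ims.append(im)
    x,y,z=(P.reshape(-1,3)*1000).T; r,g,b=im.reshape(-1,3).astype(int).T
    U=(np.c_[x,y]-F)@u; L=(np.c_[x,y]-F)@n
    H=float(sys.argv[2])  # expected top height
    top=(abs(z-H)<4)&(r>g+5)&(g>b+15)&(U>-200)&(U<150)&(abs(L)<75)
    if top.sum()>50:
        q=np.c_[U,L][top]; lab=np.zeros(480*640,np.uint8); lab[top]=1
        nn,LL,S,_=cv2.connectedComponentsWithStats(lab.reshape(480,640)); kk=1+np.argmax(S[1:,4]); m=(LL==kk).reshape(-1)
        c0,wh,a=cv2.minAreaRect(np.c_[U,L][m].astype(np.float32)); print(c,m.sum(),'top centre u,lat',np.round(c0,1),'wh',np.round(wh,1),'a',round(a,2),'z',round(np.median(z[m]),1))
        print('  u range',np.round(np.percentile(U[m],[1,99]),1),'lat',np.round(np.percentile(L[m],[1,99]),1))
save(k,np.hstack([ims[0][130:400,180:520],ims[1][130:400,120:460]]))
E
python3 look.py l1 110
```

```text
tool u,lat [-104.3    1.2] z 46.9 Fu,lat [-4.07  0.56] t 4.75
scene 1753 top centre u,lat [-46.4   0.6] wh [50.6 91.5] a 0.37 z 110.2
  u range [-70.5 -21.6] lat [-44.3  44.3]
side 1527 top centre u,lat [-54.5   6.2] wh [100.   72.7] a 89.82 z 110.9
  u range [-83.9 -18.7] lat [-41.2  48.8]
```

View pics/l1.png

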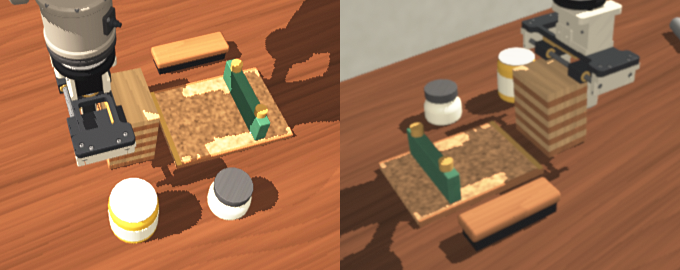

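```bash
cat > tilt.py <<'E'
from h import *
u=np.array([np.cos(np.radians(82.8)),np.sin(np.radians(82.8))]);n=np.array([-u[1],u[0]]);F=np.array([584.5,39.3])
for c in ("scene","side"):
    im,d,P=cam(c); x,y,z=(P.reshape(-1,3)*1000).T; r,g,b=im.reshape(-1,3).astype(int).T
    U=(np.c_[x,y]-F)@u; L=(np.c_[x,y]-F)@n
    m=(z>103)&(z<122)&(r>g+5)&(g>b+15)&(U>-69)&(U<-15)&(abs(L)<38)
    A=np.c_[U,L,np.ones(len(U))][m]; zz=z[m]
    for _ in range(3):
        k=np.linalg.lstsq(A,zz,rcond=None)[0]; e=abs(A@k-zz)<2; A=A[e];zz=zz[e]
    print(c,len(zz),'slope deg u,lat',np.round(np.degrees(k[:2]),2),'z0',k[2])
    # front face
    m=(z>20)&(z<100)&(abs(U+15)<25)&(abs(L)<40)&(r>g+5)&(g>b+10)
    if m.sum()>100:
        A=np.c_[z,L,np.ones(len(U))][m]; k=np.linalg.lstsq(A,U[m],rcond=None)[0]; print('  front face: lean, yaw deg',np.round(np.degrees(k[:2]),2),'u at z0',k[2],m.sum())
E
python3 tilt.py
```

```text
scene 1413 slope deg u,lat [-2.77 -0.02] z0 108.0680596464149
side 970 slope deg u,lat [-3.12 -0.07] z0 108.40053949940643
  front face: lean, yaw deg [ 2.67 -0.03] u at z0 -24.3711605964168 1292
```

The blank is already square (yaw 0.03°) but leans 2.7° on its front foot. It stopped with its rear top corner under the gripper body. I'll back off so it stands up again, then lower the tool 2 mm. That leaves the body about 1 mm above the top and limits any lean.

Call:
{"method": "jog_arm", "body": {"rows": [50,-2,0,0,0,50,-2,0,0,0,50,-2,0,0,0,50,-2,0,0,0,50,0,0,0,0,50,0,0,0,0,50,0,0,0,0]}}

```text
time: 5.65
tool_pos: [0.5691, -0.072, 0.0467]
tool_rot: [3.142, -0.0, 1.445]
contact_force: [-0.3, 0.1, 0.2]
opening: 0.0501
```

```bash
python3 look.py l2 110; python3 tilt.py
```

```text
tool u,lat [-112.3    1.3] z 46.7 Fu,lat [0.06 0.34] t 5.65
scene 1869 top centre u,lat [-53.    0.1] wh [92.  53.7] a 89.95 z 109.2
  u range [-78.6 -26.9] lat [-44.4  44.5]
side 1536 top centre u,lat [-61.5   3.2] wh [93.7 76.5] a 89.82 z 109.7
  u range [-93.6 -24. ] lat [-41.2  48.3]
scene 1305 slope deg u,lat [0.06 0.08] z0 109.30089846264099
side 807 slope deg u,lat [-0.45 -0.1 ] z0 109.38060062977372
  front face: lean, yaw deg [-0.12  0.02] u at z0 -24.416013835282715 1377
```

Call:
{"method": "jog_arm", "body": {"rows": [50,0,0,1.8,0,50,0,0,0,0,50,1.5,0,0,0,50,1.5,0,0,0,50,1.5,0,0,0,50,1.5,0,0,0,50,1.5,0,0,0,50,1.5,0,0,0,50,1.5,0,0,0,50,1.5,0,0,0,50,1.5,0,0,0,50,1.5,0,0,0]}}

```text
time: 7.05
tool_pos: [0.5712, -0.0572, 0.0451]
tool_rot: [3.141, 0.0, 1.445]
contact_force: [-0.6, -4.2, 3.3]
opening: 0.0498
```

```bash
python3 look.py l3 110; python3 tilt.py
```

```text
tool u,lat [-97.4   1.1] z 45.1 Fu,lat [-4.24  0.06] t 7.05
scene 1746 top centre u,lat [-39.5   0.7] wh [91.3 51.1] a 89.45 z 110.2
  u range [-63.7 -14.7] lat [-44.3  44.4]
side 1479 top centre u,lat [-43.7   6.1] wh [99.1 66.3] a 88.9 z 110.8
  u range [-74.  -11.9] lat [-40.7  48.7]
scene 1421 slope deg u,lat [-2.92 -0.  ] z0 108.3105783582092
side 996 slope deg u,lat [-2.88 -0.08] z0 108.98328043132781
  front face: lean, yaw deg [ 2.71 -0.05] u at z0 -17.49965626974746 1273
```

The lean is unchanged at 2.8° even with the body lower, and the force balance puts the contact at about 80–100 mm height. The fingers probably widen upwards, so I'll measure their profile from the first depth pictures.

```bash
python3 - <<'E'
import numpy as np
for n in("side","scene"):
    P=np.load(f'/tmp/{n}0.npz')['P'].reshape(-1,3)*1000
    tx=P[:,1];ty=P[:,0]-524.6;h=P[:,2]-226
    for lo in range(0,120,8):
        m=(h>lo)&(h<lo+8)&(abs(tx)<110)&(abs(ty)<120)
        for s in(-1,1):
            k=m&(s*ty>0)
            if k.sum()>5: print(n,lo,s,'tx',np.round(np.percentile(tx[k],[2,98]),0),'ty',np.round(np.percentile(ty[k],[2,98]),0),k.sum())
E
python3 - <<'E'
import cv2
a=cv2.imread('pics/side0.png')[0:170,260:460]
cv2.imwrite('pics/f0.png',cv2.resize(a,None,fx=3,fy=3))
E
```

```text
side 0 -1 tx [-10.  13.] ty [-58. -46.] 54
side 0 1 tx [-8. 13.] ty [43. 55.] 89
side 8 -1 tx [-9. 13.] ty [-64. -49.] 96
side 8 1 tx [-7. 13.] ty [44. 60.] 117
side 16 -1 tx [-8. 13.] ty [-65. -47.] 138
side 16 1 tx [-7. 13.] ty [44. 61.] 118
side 24 -1 tx [-8. 13.] ty [-65. -49.] 153
side 24 1 tx [-8. 13.] ty [44. 61.] 126
side 32 -1 tx [-8. 13.] ty [-66. -48.] 148
side 32 1 tx [-8. 13.] ty [44. 63.] 134
side 40 -1 tx [-8. 13.] ty [-66. -48.] 159
side 40 1 tx [-9. 13.] ty [44. 63.] 143
side 48 -1 tx [-9. 13.] ty [-67. -49.] 131
side 48 1 tx [-10.  13.] ty [47. 63.] 142
side 56 -1 tx [11. 13.] ty [-58. -50.] 12
side 56 1 tx [-8. 16.] ty [46. 63.] 110
side 64 -1 tx [-32.  38.] ty [-88. -55.] 290
side 64 1 tx [-27.  38.] ty [46. 84.] 145
side 72 -1 tx [-33.  38.] ty [-89.  -5.] 612
side 72 1 tx [-23.  38.] ty [ 3. 82.] 365
side 80 -1 tx [-32.  38.] ty [-89.  -5.] 595
side 80 1 tx [ 5. 38.] ty [ 2. 83.] 385
side 88 -1 tx [-32.  38.] ty [-94.  -4.] 541
side 88 1 tx [20. 38.] ty [ 3. 89.] 425
side 96 -1 tx [-30.  38.] ty [-96.  -4.] 630
side 96 1 tx [-15.  38.] ty [ 2. 88.] 382
side 104 
[... 698 characters left out ...]
-12.  -7.] ty [-61. -46.] 34
scene 56 -1 tx [-15. -11.] ty [-54. -46.] 15
scene 64 -1 tx [-38. -14.] ty [-82. -45.] 47
scene 64 1 tx [-37.  34.] ty [62. 89.] 331
scene 72 -1 tx [-38. -18.] ty [-82.  -5.] 129
scene 72 1 tx [-37.  34.] ty [12. 89.] 467
scene 80 -1 tx [-37. -22.] ty [-79.  -2.] 343
scene 80 1 tx [-38.  30.] ty [ 2. 89.] 398
scene 88 -1 tx [-38. -23.] ty [-86. -46.] 216
scene 88 1 tx [-38.  34.] ty [23. 95.] 524
scene 96 -1 tx [-38. -26.] ty [-87.  -1.] 168
scene 96 1 tx [-38.  31.] ty [ 9. 97.] 775
scene 104 -1 tx [-37. -17.] ty [-92.  -4.] 458
scene 104 1 tx [-36.  32.] ty [14. 97.] 2723
scene 112 -1 tx [-26. -18.] ty [-47.  -0.] 187
scene 112 1 tx [-25.  24.] ty [ 2. 19.] 373
```

View pics/f0.png

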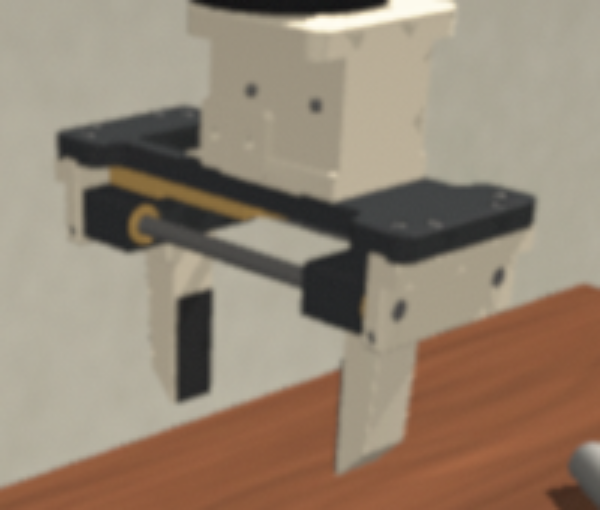

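From about 52 mm above the tip the fingers flare into the body, so my "low" push was really touching the blank near its top. Instead I'll turn the tool 90° and straddle the blank along the bed. The flat inner pad of the rear finger then pushes low, at 46 mm, and the front finger hangs over the bed.

Call:
{"method": "jog_arm", "body": {"rows": [50,-2,0,0,0,50,-2,0,0,0,50,-2,0,0,0,50,-2,0,0,0,91.8,0,0,-25,0,91.8,0,0,-25,0,91.8,0,0,-25,0,91.8,0,0,-25,0,91.8,0,0,0,-7.5,91.8,0,0,0,-7.5,91.8,0,0,0,-7.5,91.8,0,0,0,-7.5,91.8,0,0,0,-7.5,91.8,0,0,0,-7.5,91.8,0,0,0,-7.5,91.8,0,0,0,-7.5,91.8,0,0,0,-7.5,91.8,0,0,0,-7.5,91.8,0,0,0,-7.5,91.8,0,0,0,-7.5]}}

```text
time: 9.25
tool_pos: [0.5699, -0.065, 0.1448]
tool_rot: [3.141, -0.0, 3.021]
contact_force: [0.2, 0.0, -1.0]
opening: 0.092
```

```bash
python3 look.py l4 110; python3 tilt.py; python3 -c "
from h import *
s=observe();print(s['tool_rot'],s['qpos'],s['opening'])"
```

```text
tool u,lat [-105.3    1.5] z 144.8 Fu,lat [ 0.03 -0.22] t 9.25
scene 2111 top centre u,lat [-54.3  -5. ] wh [81.  70.1] a 89.69 z 109.2
  u range [-88.7 -20.2] lat [-44.2  32.7]
side 1648 top centre u,lat [-51.9   2.3] wh [94.6 70.8] a 89.19 z 109.7
  u range [-86.4 -17.4] lat [-41.   48.5]
scene 1298 slope deg u,lat [ 0.04 -0.11] z0 109.25862447032847
side 947 slope deg u,lat [-0.19 -0.15] z0 109.63072037014446
  front face: lean, yaw deg [-0.12 -0.05] u at z0 -17.52409823870379 1356
[ 3.14134188e+00 -1.20578536e-04  3.01238894e+00] [-2.47350477e-01  5.04142697e-01  1.50476291e+00  2.59288633e-04
  1.13283636e+00 -1.68905305e+00] 0.09195336077874158
```

Call:
{"method": "jog_arm", "body": {"rows": [91.8,0,10,0,0,91.8,0,20,0,0,91.8,0,21,0,0,91.8,0,0,0,0,91.8,0,0,0,0,91.8,0,0,15,0,91.8,0,0,15,0,91.8,0,0,15,0,91.8,0,0,15,0,91.8,0,0,15,0,91.8,0,0,15,0,91.8,0,0,5,0,91.8,0,0,3,0,91.8,0,0,0,0,91.8,0,0,0,0]}}

```text
time: 10.95
tool_pos: [0.5769, -0.0147, 0.0476]
tool_rot: [-3.141, 0.001, 3.016]
contact_force: [0.3, -0.2, 0.0]
opening: 0.092
```

Call:
{"method": "jog_arm", "body": {"rows": [91.8,0,2,1,0,91.8,0,2,0,0,91.8,0,2,0,0,91.8,0,2,0,0,91.8,0,1,0,0,91.8,0,1,0,0,91.8,0,1,0,0,91.8,0,1,0,0,91.8,0,1,0,0,91.8,0,1,0,0,91.8,0,1,0,0,91.8,0,1,0,0,91.8,0,1,0,0,91.8,0,1,0,0,91.8,0,1,0,0,91.8,0,1,0,0,91.8,0,1,0,0,91.8,0,1,0,0]}}

```text
time: 12.75
tool_pos: [0.5792, 0.0074, 0.046]
tool_rot: [-3.142, 0.0, 3.016]
contact_force: [-0.1, -2.4, 0.4]
opening: 0.0919
```

```bash
sed -i 's/(U>-69)&(U<-15)/(U>-85)\&(U<0)/; s/abs(U+15)<25/abs(U+8)<22/' tilt.py; python3 look.py l5 110; python3 tilt.py
```

```text
tool u,lat [-32.3   1.2] z 46.0 Fu,lat [-2.38 -0.15] t 12.75
scene 489 top centre u,lat [-44.1 -33.4] wh [70.  24.6] a 0.61 z 109.1
  u range [-78.4  -9.8] lat [-44.8 -21.5]
side 742 top centre u,lat [-44.9  31.8] wh [38.6 78.8] a 87.98 z 109.7
  u range [-79.5  -6.9] lat [14.3 49.2]
scene 644 slope deg u,lat [ 0.13 -0.21] z0 109.26899676948324
side 722 slope deg u,lat [-0.   -0.09] z0 109.81258726159848
  front face: lean, yaw deg [-0.05 -0.06] u at z0 -7.097815945811661 993
```

It now slides upright at 2.4 N with the front about 10 mm from the edge. I'll push on until it meets the edge.

Call:
{"method": "jog_arm", "body": {"rows": [91.8,0,1,0,0,91.8,0,1,0,0,91.8,0,1,0,0,91.8,0,1,0,0,91.8,0,1,0,0,91.8,0,1,0,0,91.8,0,1,0,0,91.8,0,0.5,0,0,91.8,0,0.5,0,0]}}

```text
time: 13.85
tool_pos: [0.5802, 0.0153, 0.046]
tool_rot: [-3.142, 0.0, 3.016]
contact_force: [-0.7, -2.8, 0.1]
opening: 0.0917
```

Call:
{"method": "jog_arm", "body": {"rows": [91.8,0,0.5,0,0,91.8,0,0.5,0,0]}}

```text
time: 14.05
tool_pos: [0.5803, 0.0162, 0.0459]
tool_rot: [3.142, 0.0, 3.016]
contact_force: [-0.9, -2.4, -0.3]
opening: 0.0919
```

Call:
{"method": "jog_arm", "body": {"rows": [91.8,0,0.5,0,0,91.8,0,0.5,0,0]}}

```text
time: 14.25
tool_pos: [0.5804, 0.0169, 0.046]
tool_rot: [-3.141, 0.0, 3.016]
contact_force: [-1.2, -5.4, 1.1]
opening: 0.0919
```

```bash
python3 look.py l6 110; python3 tilt.py
```

```text
tool u,lat [-22.7   1.2] z 46.0 Fu,lat [-5.51  0.49] t 14.25
scene 473 top centre u,lat [-34.2 -33.4] wh [69.8 24.4] a 0.12 z 109.3
  u range [-68.7  -0.4] lat [-44.6 -21.6]
side 752 top centre u,lat [-35.6  31.4] wh [37.  78.5] a 89.91 z 109.7
  u range [-69.2   2.5] lat [14.1 48.7]
scene 632 slope deg u,lat [ 0.25 -0.23] z0 109.42231109038154
side 715 slope deg u,lat [-0.02 -0.06] z0 109.83025495676152
  front face: lean, yaw deg [-0.06 -0.04] u at z0 2.3056339867797058 994
```

Force has risen to 5.5 N, the front face is at the edge and the yaw is about 0. Now I'll hold it there.

Call:
{"method": "jog_arm", "body": {"rows": [91.8,0,0.3,0,0,91.8,0,0,0,0,91.8,0,0,0,0,91.8,0,0,0,0,91.8,0,0,0,0,91.8,0,0,0,0,91.8,0,0,0,0,91.8,0,0,0,0,91.8,0,0,0,0,91.8,0,0,0,0]}}

```text
time: 15.45
tool_pos: [0.5804, 0.0169, 0.0461]
tool_rot: [-3.141, 0.0, 3.016]
contact_force: [-0.6, -6.7, 1.4]
opening: 0.0916
```

```bash
python3 tilt.py
```

```text
scene 620 slope deg u,lat [-0.07 -0.22] z0 109.20870387717903
side 704 slope deg u,lat [-0.12  0.03] z0 109.8062710088999
  front face: lean, yaw deg [ 0.04 -0.06] u at z0 2.23673811685913 991
```

Held for about 1 s at 6–7 N, upright and square. Now I'll back off, turn the tool and go behind the blank near its top.

Call:
{"method": "jog_arm", "body": {"rows": [91.8,0,-2,0,0,91.8,0,-2,0,0,91.8,0,0,-25,0,91.8,0,0,-25,0,91.8,0,0,-25,0,91.8,0,0,-25,0,50,0,-20,0,7.5,50,0,0,0,7.5,50,0,0,0,7.5,50,0,0,0,7.5,50,0,0,0,7.5,50,0,0,0,7.5,50,0,0,0,7.5,50,0,0,0,7.5,50,0,0,0,7.5,50,0,0,0,7.5,50,0,0,0,7.5,50,0,0,0,7.5]}}

```text
time: 17.35
tool_pos: [0.5774, -0.0057, 0.1459]
tool_rot: [-3.142, -0.001, 1.44]
contact_force: [-0.6, 0.7, 0.1]
opening: 0.05
```

Call:
{"method": "jog_arm", "body": {"rows": [50,-15,0,0,0,50,-20,0,0,0,50,-15,0,0,0,50,0,0,0,0,50,0,0,10,0,50,0,0,20,0,50,0,0,20,0,50,0,0,4,0,50,0,0,0,0,50,0,0,0,0]}}

```text
time: 18.35
tool_pos: [0.5717, -0.0557, 0.0925]
tool_rot: [3.14, 0.0, 1.446]
contact_force: [-0.7, -0.1, 0.4]
opening: 0.05
```

```bash
python3 look.py l7 110; python3 tilt.py; python3 -c "
from h import *
print(np.degrees(observe()['tool_rot']))"
```

```text
tool u,lat [-95.8   0.8] z 92.5 Fu,lat [-0.16  0.69] t 18.35
scene 1774 top centre u,lat [-26.7   0.9] wh [54.3 92.6] a 0.43 z 109.3
  u range [-51.6  -0.2] lat [-44.4  44.6]
side 1709 top centre u,lat [-32.3   3.3] wh [92.9 71.1] a 89.87 z 109.8
  u range [-66.6   2.6] lat [-41.2  48.8]
scene 1383 slope deg u,lat [-0.1  -0.09] z0 109.19388059989825
side 1257 slope deg u,lat [-0.08 -0.  ] z0 109.81528383298492
  front face: lean, yaw deg [-0.07 -0.07] u at z0 2.2605275645493257 1328
[1.79904604e+02 8.65477788e-03 8.28107216e+01]
```

Call:
{"method": "jog_arm", "body": {"rows": [50,4,0,0,0,50,4,0,0,0,50,3,0,0,0,50,2,0,0,0,50,2,0,0,0,50,2,0,0,0,50,2,0,-1,0,50,2,0,-1,0,50,2,0,-1,0,50,2,0,-1,0,50,2,0,-1,0,50,2,0,-1,0]}}

```text
time: 19.75
tool_pos: [0.5751, -0.0271, 0.0982]
tool_rot: [3.141, 0.0, 1.445]
contact_force: [0.1, -4.0, 4.0]
opening: 0.0502
```

```bash
python3 look.py l8 113; python3 tilt.py
```

```text
tool u,lat [-67.   1.] z 98.2 Fu,lat [-4.   -0.57] t 19.75
scene 629 top centre u,lat [-0.1  1. ] wh [29.3 93. ] a 6.71 z 110.5
  u range [-18.4  11.3] lat [-43.7  44.9]
side 1540 top centre u,lat [-28.3   3. ] wh [94.1 93.2] a 0.99 z 112.9
  u range [-68.8  15.3] lat [-41.   48.8]
scene 375 slope deg u,lat [-8.79 -0.14] z0 110.17305529956117
side 1117 slope deg u,lat [-8.17  0.06] z0 111.0844935804818
  front face: lean, yaw deg [ 8.13 -0.02] u at z0 1.104917540713116 923
```

It is tipping well: 8° lean, yaw 0, 4 N. I'll continue.

Call:
{"method": "jog_arm", "body": {"rows": [50,2.5,0,-1.2,0,50,2.5,0,-1.2,0,50,2.5,0,-1.2,0,50,2.5,0,-1.1,0,50,2.5,0,-1,0,50,2.5,0,-1,0,50,2.5,0,-0.9,0,50,2.5,0,-0.8,0,50,2.5,0,-0.7,0,50,2.5,0,-0.6,0,50,2.5,0,-0.6,0,50,2.5,0,-0.5,0,50,2.5,0,-0.4,0,50,2.5,0,-0.3,0]}}

```text
time: 21.35
tool_pos: [0.5791, 0.008, 0.1093]
tool_rot: [-3.141, -0.0, 1.445]
contact_force: [-0.8, -0.6, 1.0]
opening: 0.0498
```

```bash
python3 look.py l9 115; python3 tilt.py
```

```text
tool u,lat [-31.8   1.5] z 109.3 Fu,lat [-0.7   0.67] t 21.35
side 600 top centre u,lat [16.1  8. ] wh [40.8 96.8] a 17.35 z 114.9
  u range [-14.   25.6] lat [-40.3  48.9]
scene 8 slope deg u,lat [74.43 53.87] z0 104.07614479379323
side 31 slope deg u,lat [22.38 -0.59] z0 126.25111500868351
```

Call:
{"method": "jog_arm", "body": {"rows": [50,2,0,0,0,50,2,0,0,0,50,2,0,0,0,50,2,0,0,0,50,2,0,0,0,50,2,0,0,0,50,2,0,0,0,50,2,0,0,0,50,0,0,0,0,50,0,0,0,0,50,0,0,0,0]}}

```text
time: 22.65
tool_pos: [0.5812, 0.0234, 0.1095]
tool_rot: [3.141, 0.0, 1.445]
contact_force: [-0.1, -0.5, -0.6]
opening: 0.05
```

```bash
python3 look.py l10 80
```

```text
tool u,lat [-16.2   1.3] z 109.5 Fu,lat [-0.49  0.02] t 22.65
scene 1061 top centre u,lat [25.5  0.2] wh [111.5  91.5] a 0.72 z 79.1
  u range [-28.8  80.3] lat [-44.9  43.9]
side 2980 top centre u,lat [27.4  3.3] wh [112.1  94.5] a 0.44 z 79.7
  u range [-26.6  82.3] lat [-41.2  48.7]
```

View pics/l10.png

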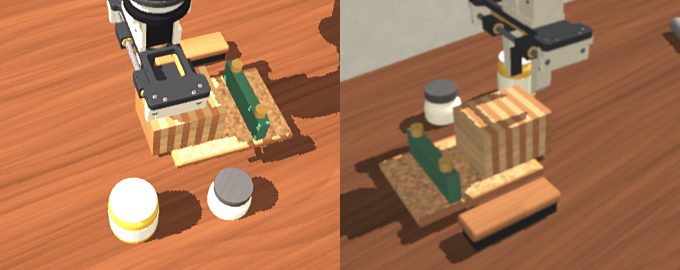

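The blank has fallen onto the cork. It lies at u from -29 to 81 mm, square and centred, and the jar, tin and brush have not moved. Next I'll go behind its foot.

Call:
{"method": "jog_arm", "body": {"rows": [50,-16,0,0,0,50,-16,0,0,0,50,-14,0,0,0,50,0,0,0,0,50,0,0,15,0,50,0,0,20,0,50,0,0,20,0,50,0,0,16,0,50,0,0,6,0,50,0,0,0,0,50,0,0,0,0,50,4,0,0,0,50,4,0,0,0,50,4,0,0,0,50,2,0,0,0,50,2,0,0,0,50,2,0,0,0,50,2,0,0,0]}}

```text
time: 24.55
tool_pos: [0.578, -0.0022, 0.0324]
tool_rot: [3.142, 0.0, 1.445]
contact_force: [0.1, -0.3, 0.1]
opening: 0.0503
```

Call:
{"method": "jog_arm", "body": {"rows": [50,2,0,0,0,50,2,0,0,0,50,2,0,0,0,50,2,0,0,0,50,2,0,0,0,50,2,0,0,0,50,2,0,0,0,50,2,0,0,0,50,2,0,0,0,50,2,0,0,0,50,2,0,0,0,50,2,0,0,0,50,2,0,0,0,50,2,0,0,0,50,2,0,0,0,50,2,0,0,0,50,2,0,0,0,50,2,0,0,0,50,1,0,0,0]}}

```text
time: 26.45
tool_pos: [0.5826, 0.0346, 0.0324]
tool_rot: [3.141, -0.0, 1.445]
contact_force: [1.2, -2.3, -1.0]
opening: 0.0501
```

```bash
python3 look.py l11 80; grep -n "abs(L)<75" look.py | head -1
```

```text
tool u,lat [-4.9  1.3] z 32.4 Fu,lat [-2.11 -1.49] t 26.45
scene 2334 top centre u,lat [78.   0.6] wh [92.2 75.5] a 89.77 z 79.2
  u range [ 42.6 114.7] lat [-44.4  44.6]
side 3125 top centre u,lat [60.2  3.2] wh [116.9  94. ] a 0.49 z 79.8
  u range [  7.4 117.3] lat [-41.   48.6]
13:    top=(abs(z-H)<4)&(r>g+5)&(g>b+15)&(U>-200)&(U<150)&(abs(L)<75)
```

Call:
{"method": "jog_arm", "body": {"rows": [50,1.5,0,0,0,50,1.5,0,0,0,50,1.5,0,0,0,50,1.5,0,0,0,50,1,0,0,0,50,1,0,0,0,50,1,0,0,0,50,0.5,0,0,0]}}

```text
time: 27.35
tool_pos: [0.5838, 0.0439, 0.0324]
tool_rot: [3.141, -0.0, 1.445]
contact_force: [-0.2, -2.1, -0.4]
opening: 0.05
```

Call:
{"method": "jog_arm", "body": {"rows": [50,0.5,0,0,0,50,0.5,0,0,0]}}

```text
time: 27.55
tool_pos: [0.5839, 0.0448, 0.0325]
tool_rot: [3.141, 0.0, 1.445]
contact_force: [-1.0, -2.9, 0.3]
opening: 0.0499
```

Call:
{"method": "jog_arm", "body": {"rows": [50,0.5,0,0,0,50,0.5,0,0,0]}}

```text
time: 27.75
tool_pos: [0.584, 0.0458, 0.0325]
tool_rot: [3.141, 0.0, 1.445]
contact_force: [-0.9, -2.2, -1.1]
opening: 0.0499
```

Call:
{"method": "jog_arm", "body": {"rows": [50,0.5,0,0,0,50,0.5,0,0,0]}}

```text
time: 27.95
tool_pos: [0.5842, 0.0463, 0.0325]
tool_rot: [3.141, 0.001, 1.446]
contact_force: [-0.7, -6.6, -0.7]
opening: 0.0501
```

Call:
{"method": "jog_arm", "body": {"rows": [50,0.4,0,0,0,50,0.2,0,0,0]}}

```text
time: 28.15
tool_pos: [0.5842, 0.0463, 0.0325]
tool_rot: [3.142, 0.002, 1.445]
contact_force: [-0.7, -8.7, -0.9]
opening: 0.0499
```

Call:
{"method": "jog_arm", "body": {"rows": [50,0.4,0,0,0,50,0,0,0,0]}}

```text
time: 28.35
tool_pos: [0.5842, 0.0463, 0.0325]
tool_rot: [-3.142, 0.002, 1.445]
contact_force: [-1.3, -9.9, 0.7]
opening: 0.0501
```

Call:
{"method": "jog_arm", "body": {"rows": [50,0.15,0,0,0,50,0,0,0,0,50,0,0,0,0,50,0,0,0,0,50,0,0,0,0,50,0,0,0,0,50,0,0,0,0,50,0,0,0,0]}}

```text
time: 29.15
tool_pos: [0.5842, 0.0463, 0.0325]
tool_rot: [-3.142, 0.002, 1.445]
contact_force: [-2.1, -9.8, 0.3]
opening: 0.05
```

```bash
python3 look.py l12 80; sed -n 1,1p h.py >/dev/null; python3 - <<'E'
from h import *
s=observe();print(s['contact_force'],s['time'])
E
```

```text
tool u,lat [6.9 1.2] z 32.5 Fu,lat [-9.97  0.89] t 29.15
scene 2277 top centre u,lat [90.4  1.1] wh [74.4 92.9] a 0.01 z 79.1
  u range [ 56.  126.4] lat [-44.4  44.6]
side 3163 top centre u,lat [72.1  3.7] wh [115.2  93.4] a 0.01 z 79.8
  u range [ 19.4 128.9] lat [-41.1  48.6]
[-0.94139493 -9.76666606  0.42711856] 29.25
```

Held at about 10 N for about 1 s, with the end at the fence and 0.0° crooked. Now I'll back off gently and clear upwards.

Call:
{"method": "jog_arm", "body": {"rows": [50,-0.7,0,0,0,50,-1,0,0,0,50,-3,0,0,0,50,-8,0,0,0,50,-15,0,0,0,50,-15,0,0,0,50,-15,0,0,0,50,0,0,-20,0,50,0,0,-30,0,50,0,0,-30,0,50,0,0,-30,0,50,0,0,-30,0,50,0,0,0,0,50,0,0,0,0]}}

```text
time: 30.65
tool_pos: [0.577, -0.0103, 0.1728]
tool_rot: [3.14, 0.0, 1.444]
contact_force: [0.4, -0.9, -0.9]
opening: 0.0499
```

```bash
python3 look.py l13 80; python3 - <<'E'
from h import *
u=np.array([np.cos(np.radians(82.8)),np.sin(np.radians(82.8))]);n=np.array([-u[1],u[0]]);F=np.array([584.5,39.3])
im,d,P=cam("wrist"); save('w13',im)
x,y,z=(P.reshape(-1,3)*1000).T; r,g,b=im.reshape(-1,3).astype(int).T
U=(np.c_[x,y]-F)@u; L=(np.c_[x,y]-F)@n
m=(abs(z-80)<4)&(U<140)&(abs(L)<60)
f=(abs(z-55)<4)&(g>r+20)
for s in(-35,-15,5,25,40):
    k=abs(L-s)<6
    print(s,'blank end',np.round(np.percentile(U[m&k],[1,99]),1),'fence top',np.round(np.percentile(U[f&k],[2,98]),1) if (f&k).sum() else None)
E
for t in 1; do python3 m.py >/dev/null; done
```

```text
tool u,lat [-50.2   1.2] z 172.8 Fu,lat [-0.84 -0.55] t 30.65
scene 2988 top centre u,lat [72.5  0.8] wh [111.8  92.1] a 0.21 z 79.2
  u range [ 17.4 126.1] lat [-44.6  44.7]
side 3231 top centre u,lat [74.   3.1] wh [111.6  93.1] a 0.17 z 79.8
  u range [ 20.2 128.9] lat [-41.2  48.5]
-35 blank end [ 18.3 107.4] fence top None
-15 blank end [ 18.3 107.4] fence top None
5 blank end [ 18.3 107.3] fence top None
25 blank end [ 18.3 107.3] fence top None
40 blank end [ 18.2 107.5] fence top None
```

View pics/w13.png

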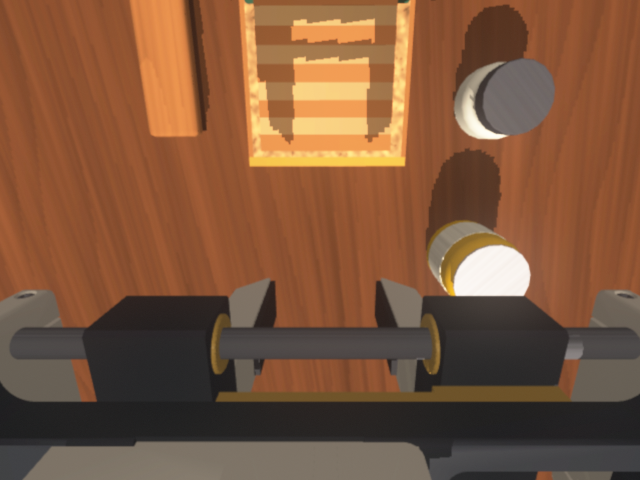

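View pics/l13.png

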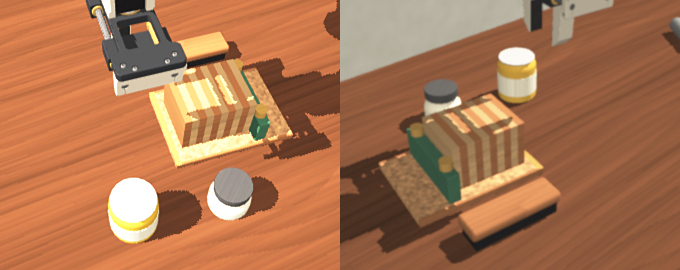

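The blank lies flat, square and centred on the bed against the fence. Its end has not moved since release, and the bystanders are untouched. Handing in.

```bash
python3 -c "
from cell import *
print(hand_in())"
```

```text
the job is handed in; nothing more can be done
None
```

The blank is tipped onto its side on the cork, with its end against the green fence, and the job is handed in after about 31 s.

- **Seating:** I pushed the blank low, at about 46 mm, with the inner face of one finger until its foot met the brass edge. It was held there for about 1 s at 6–7 N, upright and square to within about 0.1°.
- **Tipping:** A push near the top with two spread fingers took about 4 N. The blank went over the edge and landed square, with about 29 mm of its foot overhanging.
- **Fence:** I slid it about 46 mm with a sliding force of 2–3 N, held it against the fence at about 10 N for about 1 s, and backed off.

**Last checks:**
- The foot face is square to the bed within about 0.1° in the wrist view.
- The fence end stayed put after release: side camera 128.9 mm before and after, scene camera 126.4 mm before and 126.1 mm after. Both are within the ±2 mm calibration of the 127 mm I measured for the fence face.
- The blank's edges are at least 21 mm inside the bed on both sides.
- The jar, tin and brush look untouched, and the robot is clear of everything.
- The highest force I read was about 10 N, sampled at the end of each move.

**What went wrong or stayed unchecked:**
- My first low pushes touched the flared part of the fingers near the top of the blank, and it leaned about 3° while still short of the edge. I backed off both times, it stood upright again, and I redid the push with the straddling grip before seating it.
- The wrist camera could not see the fence contact in the final view, so "snug" rests on the force rise and the scene and side cameras.

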